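# Release the latched shutter key

## Robot

A 7-joint arm with a two-finger parallel gripper is mounted at the origin on the work surface. World frame = base frame: x ahead of the robot, y to its left, z up, the work surface at z = 0. Lengths are in m, angles in rad, forces in N, time in s.
With the tool pointing down it reaches from about 0.35 to 0.9 m from the base axis. Payload 8.1 kg.
Tool frame: the origin (TCP) lies at the very end of the fingers, on their centre line; the grasp point (between the pads) lies 19 mm behind it (arm.tcp_to_grasp is the z of the grasp point in the tool frame, in m); z points along the fingers, y is the line along which they close (so a half turn about z gives the same grasp; the last joint's range is limited). The gripper opens to 92 mm and grips with 3 to 60 N. Pads are 19 mm wide; open, the fingers measure 130 mm over their backs; the gripper's body (75 mm by 190 mm) begins 47 mm behind the grasp point.
Start: joints at [1.054, 0.434, 0.025, 1.573, -0.012, 1.134, -0.075], TCP at [0.251, -0.572, 0.227] pointing down, gripper open.
Joint ranges: [-2.62, 2.62], [-0.44, 2.09], [-1.27, 1.32], [0.08, 2.57], [-1.32, 4.46], [0.12, 2], [-2.74, 2.74]. Speed limits (rad/s): [2.22, 2.22, 3.01, 3.01, 3.14, 3.14, 3.14].

## Interface

Orientations are given as a rotation vector (axis times angle).
In Python, from cell import readout, vision, sign_off, arm gives the robot as it stands. The module is installed in compiled form; this text tells all that it offers.
- The arm moves only by the shell command python3 -m creep 'ROWS' [FORCE]. ROWS is JSON, a list of rows, each a list of 5 numbers: the shift along the tool's x, y, z in units of 4 cm (1.0 is 4 cm), then the turn about the tool's z in units of 4 degrees (1.0 is 4 degrees), then the opening, from 0 (shut) to 1 (fully open). A call has 1 to 12 rows; each row shifts and turns the commanded pose from where the row before left it, along the tool's axes as they then stand; what a row does not reach is not made up. A row lasts 1/8 s, in which the tool goes at most 62.5 mm and 10.7 degrees, less where a joint would pass 70% of its speed; a pose out of reach is approached as far as the arm can. A call with a number of a shift or a turn outside -1 to 1 is refused whole. A call with a gripper value outside its range is refused whole. The fingers move at their own pace and stop on an object; FORCE is the grip in N (left out, the last holds). Time passes only in rows, so rows that do not move let the fingers close. It gives the time, the measured TCP pose, the force, the opening and the grip force at its end, in the units of the state.
- readout.observe(): the state, without advancing time (a new reading comes with each control period).
- vision.get_image(name): name is "scene" or "top"; returns a dict with "pixels" (420x560x3 uint8, blue, green, red), "z_map" (420x560 float32, m along the optical axis (not along the pixel's ray), 0 where there is no reading), "camera_matrix" (3x3 intrinsics, pixels), "k1" (the pictures are not rectified: a ray, as slopes to the right and down, at radius r is drawn at 1 + k1 r^2 times it, then the intrinsics apply), "position" and "rotation" of the camera in the world. Camera axes: x right, y up, looking along -z (the intrinsics and any distortion apply to the point x, -y, -z); pixel columns grow to the right and rows downward; lengths in m; the calibration is good to about 2 mm. A picture is of the moment at which its call begins.
- sign_off(): hands the job in; it is judged then, once.
The state is a dict: "clock": time; "joints": joint angles; "dq": joint speeds; "joint_efforts": joint torques, N m; "position": TCP position; "ee_rot": TCP orientation; "force": force on the tool from outside, world axes, zero at the start; "ft_torque": the same for the moment, N m; "width": opening from 0.0 (shut) to 1.0 (fully open); "gripper_force": force on a finger pad.
Only numpy, scipy, OpenCV 4.12 (cv2) and the standard library are available. Lean on these libraries where they do the work, as an engineer would, in place of code of your own. Each camera call takes 0.05 s, during which the arm holds its last target. There are 200 camera calls.

## Task

One of the four identical keys on the shutter control box has been left latched down. Tap the keys lightly with the fingertips to find which one it is, then press that key down until it releases, and let it spring back up level with the others. Do not press any of the other three keys home, and do not lift, carry or push aside anything that stands on the box or the bench.

Things in the scene. Friction and masses are not known exactly. Their poses are not given: they have to be found in the camera images.
- key_1 (a point): Centre of the top face of the 1st key (+y end of the row, in the box's frame) as it is when standing fully UP, 67 mm above the table, 17 mm above the box top. The point is fixed to the box and does not go down with the key. Axes as the box's. The keys are identical white blocks, 28 (x) by 22 (y) mm on top, each in a thin flat aluminium frame, 48 mm apart along y.
- key_2 (a point): The same point for the 2nd key. Every key moves straight down at most 11.5 mm against a light spring: about 1 N to start it, 1.75 N at 3 mm, 3 N at 8 mm, 4 N at the bottom.
- key_3 (a point): The same point for the 3rd key. Met at more than about 15 mm/s, a key gives the finger a short jolt of several N that can end a force-stopped press too early: press slowly.
- key_4 (a point): The same for the 4th key (the -y end of the row).
- held (a joint): How far down (m) the latched key is: 0 = up, 0.005 = latched (top 5 mm lower than the others), 0.0115 = bottom. Which of the four it is changes from run to run; this number does not tell. Pressed nearly to the bottom (about 9.5 mm below the up position, 4 to 6 N) a hidden catch lets go, and the key follows the finger up to 0 when the finger leaves. It does not latch again.
- free_a (a joint): How far down (m) one of the other three keys is: 0 = up, 0.0115 = bottom. It springs back when let go. Its place in the row is not told. A light tap moves it a few mm; more than 8 mm is pressed home (it switches its channel).
- free_b (a joint): The same for another of the three.
- free_c (a joint): The same for the last of the three.
- box: Shutter control box with the four keys, grey metal, 170 (x) by 250 (y) by 50 mm high, fixed to the bench. Origin: centre of its underside; z up; at yaw 0 its axes are the world's. The row of keys lies along y, 35 mm from the centre towards -x (robot side). Two small loose things stand on its rear (+x) half.
- lens_jar: Bystander: clear jar with black cap, 30 mm across, 24 mm high, standing loose on the rear half of the box. Origin: centre of its underside.
- collar: Bystander: dark steel ring, 32 mm across, 12 mm high, lying loose on the rear half of the box. Origin: centre of its underside.
- post: Bystander: steel post 13 mm thick, 75 mm high, on a 38 mm foot, standing loose on the bench at the box's +y side. Origin: centre of its underside.
- driver: Bystander: screwdriver with black handle, 170 mm long, about 30 mm high at most, lying loose on the bench to the right (-y). Origin near the middle of its length.
- lens_case: Bystander: black case 70 by 55 by 28 mm high, loose on the bench at the box's -y side. Origin: centre of its underside.
- mirror: Bystander: square black mirror mount on a short post with round foot, 48 mm wide, 106 mm high, loose on the bench behind the box to the left. Origin: centre of its underside.
- screw_dish: Bystander: shallow steel dish, 70 mm across, 22 mm high, loose on the bench behind the box to the right. Origin: centre of its underside.

How it is judged:
By the outcome, as a careful person would: the job done as asked, in the order asked, and still so for the second after the job is handed in, with the robot touching nothing.
It also fails if it takes over 48 s, if anything falls off the work surface, if the arm or the gripper's body presses on something with over 40 N, if the wrist force passes 120 N, or if a joint passes its speed limit or range.

## Working session

There is one attempt and no reset: what is moved stays moved. The work goes in short steps, Python scripts to look and compute and a shell command to move; the robot and the scene stay as the last step left them, time stands still between calls to the robot, and variables do not carry over. Pictures are saved under pics/ and viewed, at most 10 in all, crops included, and the job is handed in when it is done.

```bash
mkdir -p pics
python3 - <<'E'
from cell import readout, vision, arm
import cv2,numpy as np
s=readout.observe()
for k,v in s.items(): print(k,np.round(v,4))
for n in("scene","top"):
    d=vision.get_image(n); cv2.imwrite(f"pics/{n}0.png",d["pixels"]); np.savez(f"{n}0.npz",**d)
    print(n,d["camera_matrix"],d["k1"],d["position"],d["rotation"])
E
```

```text
clock 0.0
joints [ 1.0544  0.4352  0.025   1.5741 -0.0116  1.134  -0.0751]
dq [ 0.0014  0.0002  0.0003  0.0001 -0.0003 -0.0011 -0.0003]
joint_efforts [-4.00000e-04 -6.67849e+01  9.84700e-01 -3.14456e+01 -6.06000e-02
  4.25000e-02  2.00000e-04]
position [ 0.2511 -0.5718  0.2259]
ee_rot [-3.0731e+00 -6.4500e-01  7.0000e-04]
force [ 0.2983 -0.6591  0.2631]
ft_torque [-0.0116 -0.004  -0.0261]
gripper_force 0.0
width 1.0024
scene [[465.86577613   0.         273.31635943]
 [  0.         465.86577613 205.33476248]
 [  0.           0.           1.        ]] 0.014848035828973741 [ 0.92377768 -0.80955248  0.64933397] [0.96100868 0.22741361 0.44862943]
top [[384.21486894   0.         281.0960132 ]
 [  0.         384.21486894 209.80676365]
 [  0.           0.           1.        ]] -0.03985344982551252 [ 0.38219712 -0.04866442  0.88221743] [ 0.14884982 -0.13463774 -1.56175485]
```

View pics/scene0.png

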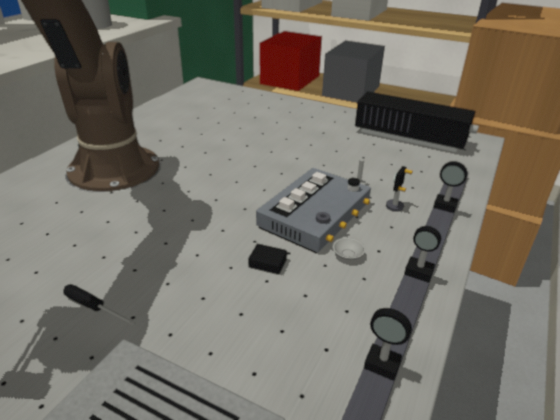

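View pics/top0.png

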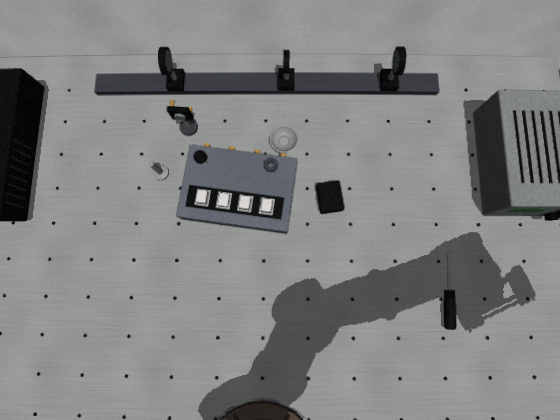

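The top view shows the four white keys at about (202,197), (223,200), (245,203) and (267,206). The jar is at (200,157), the collar at (270,164) and the post at (160,171). In the scene view the keys run from (285,205) to (320,177).

```bash
cat > h.py <<'E'
import numpy as np, cv2
from scipy.spatial.transform import Rotation as R
def ray(d,px):
    K=d["camera_matrix"]; k=float(d["k1"]); rot=np.array(d["rotation"])
    M=R.from_rotvec(rot).as_matrix() if rot.size==3 else rot
    p=cv2.undistortPoints(np.array([[px]],float),K,np.array([k,0,0,0,0.]))[0,0]
    return np.array(d["position"]),M@np.array([p[0],-p[1],-1])
def plane(d,px,z):
    o,v=ray(d,px); return o+v*(z-o[2])/v[2]
def tri(d1,p1,d2,p2):
    a,u=ray(d1,p1); b,w=ray(d2,p2)
    t=np.linalg.lstsq(np.c_[u,-w],b-a,rcond=None)[0]
    return (a+u*t[0]+b+w*t[1])/2, np.linalg.norm(a+u*t[0]-b-w*t[1])
def keys(d,roi,thr):
    g=d["pixels"].min(2); x0,y0,x1,y1=roi
    m=np.zeros_like(g); m[y0:y1,x0:x1]=(g[y0:y1,x0:x1]>thr)*255
    n,l,s,c=cv2.connectedComponentsWithStats(m)
    return sorted([(c[i],s[i,4]) for i in range(1,n) if s[i,4]>40],key=lambda t:t[0][0])
E
python3 - <<'E'
from h import *
T=dict(np.load("top0.npz"));S=dict(np.load("scene0.npz"))
for thr in(190,210,225): print(thr,[(np.round(c,1),a) for c,a in keys(T,(188,180,284,220),thr)],[(np.round(c,1),a) for c,a in keys(S,(265,165,340,218),thr)])
for n,d,r in(("t",T,(180,185,284,220)),("s",S,(265,160,340,225))):
    x0,y0,x1,y1=r; cv2.imwrite(f"pics/crop_{n}.png",cv2.resize(d["pixels"][y0:y1,x0:x1],None,fx=7,fy=7,interpolation=cv2.INTER_CUBIC))
E
```

```text
190 [(array([200.8, 195.6]), np.int32(96)), (array([222.8, 199.2]), np.int32(98)), (array([244.2, 201.5]), np.int32(98)), (array([266. , 204.7]), np.int32(94))] []
210 [(array([201.1, 196.7]), np.int32(47)), (array([223.1, 199.8]), np.int32(53)), (array([244.2, 202.4]), np.int32(65)), (array([266.2, 205.3]), np.int32(67))] []
225 [] []
```

View pics/crop_t.png

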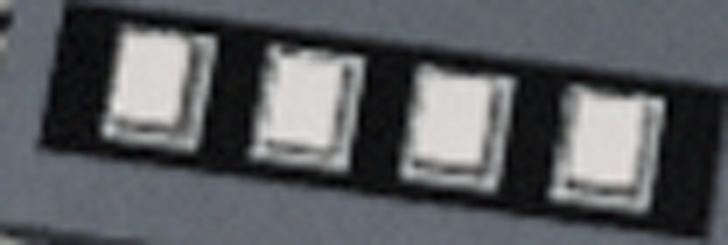

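View pics/crop_s.png

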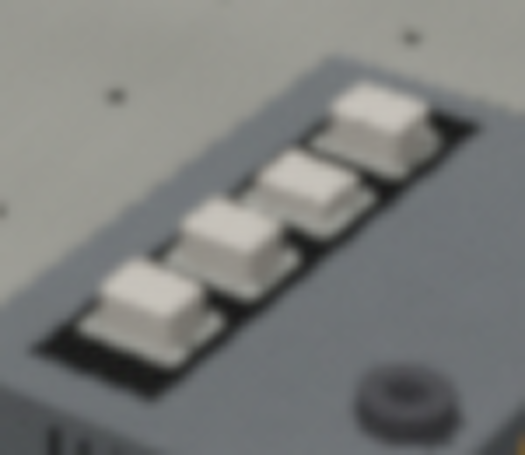

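The scene crop shows key 2, second from the far (+y) end and at about (309,185) in the full image, standing visibly lower than the others. The top crop shows the four white tops cleanly. I'll triangulate these positions, then confirm by tapping.

Run:
```python
from h import *
from cell import readout
T=dict(np.load("top0.npz"));S=dict(np.load("scene0.npz"))
sc=[(319.3,175.3),(309.3,185.4),(298.3,191.7),(286.7,201)]
P=[]
for (c,a),p in zip(keys(T,(188,180,284,220),190),sc):
    q,e=tri(T,c,S,p); w=plane(T,c,.067); P.append(w); print("tri",np.round(q,4),"gap",round(e,4),"plane",np.round(w,4),"scene plane",np.round(plane(S,p,.067),4))
P=np.array(P); i=np.arange(4)
f=[np.polyfit(i,P[:,k],1) for k in(0,1)]; s=np.array([f[0][0],f[1][0]]); print("pitch",np.linalg.norm(s),"yaw deg",np.degrees(np.arctan2(s[0],-s[1])))
for n,px in(("jar",(200,157)),("collar",(270,164)),("mirror",(180,110)),("post",(157,168))): print(n,plane(T,px,.06).round(3))
M=R.from_rotvec(readout.observe()["ee_rot"]).as_matrix(); print(M.round(3))
```

```text
tri [0.563  0.1352 0.0645] gap 0.0014 plane [0.5618 0.1342 0.067 ] scene plane [0.565  0.1319 0.067 ]
tri [0.5568 0.0878 0.0586] gap 0.0023 plane [0.5541 0.0858 0.067 ] scene plane [0.5628 0.0761 0.067 ]
tri [0.5501 0.0398 0.0652] gap 0.0014 plane [0.5491 0.0393 0.067 ] scene plane [0.5517 0.0379 0.067 ]
tri [ 0.5432 -0.0077  0.0645] gap 0.0013 plane [ 0.5422 -0.0082  0.067 ] scene plane [ 0.5453 -0.0106  0.067 ]
pitch 0.04780983126066564 yaw deg -7.70090917165338
jar [0.652 0.142 0.06 ]
collar [ 0.636 -0.016  0.06 ]
mirror [0.765 0.193 0.06 ]
post [0.626 0.237 0.06 ]
[[ 0.916  0.402 -0.001]
 [ 0.402 -0.916  0.001]
 [-0.    -0.001 -1.   ]]
```

```bash
python3 -m creep '[[0.77,-0.62,0,0,0],[0.77,-0.62,0,0,0],[0.77,-0.62,0,0,0],[0.77,-0.62,0,0,0],[0.77,-0.62,0,0,0],[0.77,-0.62,0,0,0],[0.77,-0.62,0,0,0],[0.77,-0.62,0,0,0],[0.77,-0.62,0,0,0],[0.77,-0.62,0,0,0],[0.77,-0.62,0,0,0],[0.77,-0.62,0,0,0]]' 5
python3 -m creep '[[0.77,-0.62,0,0,0],[0.77,-0.62,0,0,0],[0.77,-0.62,0,0,0],[0.77,-0.62,0,0,0],[0,0,0.5,1,0],[0,0,0.5,1,0],[0,0,0.5,1,0],[0,0,0.5,1,0],[0,0,0.25,1,0],[0,0,0,1,0],[0,0,0,1,0],[0,0,0,0.9,0]]'
cat > w.py <<'E'
from h import *
from cell import readout
import sys
K=np.array([[.563,.135],[.5563,.0875],[.5497,.0398],[.543,-.008]])
s=readout.observe(); M=R.from_rotvec(s["ee_rot"]).as_matrix(); p=np.array(s["position"])
print("t",s["clock"],"pos",p.round(4),"yaw",np.degrees(np.arctan2(M[1,0],M[0,0])).round(2),"F",np.round(s["force"],2),"w",s["width"])
k=int(sys.argv[1]); print("units to key",k,(M.T@(np.r_[K[k-1],.067]-p)/.04).round(3))
E
python3 w.py 4
```

```text
clock: 1.6
position: [0.4703, -0.15, 0.2265]
ee_rot: [-3.075, -0.645, 0.001]
force: [1.0, 0.2, 0.2]
width: 0.009
gripper_force: 0.0
clock: 3.1
position: [0.5427, -0.0109, 0.1363]
ee_rot: [3.134, -0.22, -0.001]
force: [-0.3, -0.2, -0.3]
width: 0.007
gripper_force: 0.0
t 3.1 pos [ 0.5427 -0.0109  0.1363] yaw -8.02 F [-0.29 -0.22 -0.29] w 0.007377795160725501
units to key 4 [-0.    -0.073  1.733]
```

```bash
python3 -m creep '[[0,-0.07,0.4,0,0],[0,0,0.4,0,0],[0,0,0.4,0,0],[0,0,0.25,0,0],[0,0,0.1,0,0],[0,0,0,0,0],[0,0,0.03,0,0],[0,0,0.03,0,0],[0,0,0.03,0,0],[0,0,0.03,0,0]]'; python3 w.py 4
```

```text
clock: 4.35
position: [0.5434, -0.0081, 0.0699]
ee_rot: [3.134, -0.216, 0.0]
force: [-0.8, -0.8, -0.0]
width: 0.005
gripper_force: 0.0
t 4.35 pos [ 0.5434 -0.0081  0.0699] yaw -7.9 F [-0.75 -0.78 -0.05] w 0.0049075170233692225
units to key 4 [-0.01  -0.001  0.074]
```

```bash
python3 -m creep '[[0,0,0.03,0,0],[0,0,0.03,0,0]]'; python3 w.py 4
```

```text
clock: 4.6
position: [0.5434, -0.0081, 0.0674]
ee_rot: [3.134, -0.216, -0.0]
force: [-0.5, 0.0, -0.5]
width: 0.003
gripper_force: 0.0
t 4.6 pos [ 0.5434 -0.0081  0.0674] yaw -7.89 F [-0.51  0.03 -0.5 ] w 0.0032596549299846343
units to key 4 [-0.009 -0.     0.01 ]
```

```bash
python3 -m creep '[[0,0,0.03,0,0],[0,0,0.03,0,0]]'
```

```text
clock: 4.85
position: [0.5434, -0.0081, 0.0651]
ee_rot: [3.134, -0.216, 0.0]
force: [-1.2, 0.2, 1.7]
width: 0.003
gripper_force: 0.7
```

```bash
python3 -m creep '[[0,0,0.025,0,0],[0,0,0,0,0]]'
```

```text
clock: 5.1
position: [0.5434, -0.0081, 0.0641]
ee_rot: [3.134, -0.216, 0.0]
force: [-0.5, 0.1, 1.9]
width: 0.006
gripper_force: 0.8
```

Key 4 met the finger at about z = 0.0665, so it is up. Next is key 3.

```bash
python3 -m creep '[[0,0,-0.15,0,0],[0,0,-0.15,0,0],[0,-0.4,0,0,0],[0,-0.4,0,0,0],[0,-0.4,0,0,0],[0,0,0.1,0,0],[0,0,0.07,0,0],[0,0,0,0,0]]'; python3 -m creep '[[0,0,0.03,0,0],[0,0,0.03,0,0],[0,0,0.03,0,0]]';python3 -m creep '[[0,0,0.03,0,0],[0,0,0,0,0]]';python3 w.py 3
```

```text
clock: 6.1
position: [0.5496, 0.0386, 0.0688]
ee_rot: [3.133, -0.218, -0.001]
force: [0.1, -0.9, -0.3]
width: 0.005
gripper_force: 0.0
clock: 6.48
position: [0.55, 0.0391, 0.0657]
ee_rot: [3.134, -0.217, 0.0]
force: [-0.6, -1.7, 1.9]
width: 0.008
gripper_force: 0.6
clock: 6.72
position: [0.55, 0.0393, 0.0645]
ee_rot: [3.134, -0.217, 0.0]
force: [-0.1, -1.4, 2.2]
width: 0.007
gripper_force: 0.7
t 6.725 pos [0.55   0.0393 0.0645] yaw -7.9 F [-0.15 -1.45  2.16] w 0.007419757154655647
units to key 3 [-0.009 -0.011 -0.062]
```

Key 3 is up as well. Next is key 2.

```bash
python3 -m creep '[[0,0,-0.15,0,0],[0,0,-0.15,0,0],[0,-0.4,0,0,0],[0,-0.4,0,0,0],[0,-0.4,0,0,0],[0,0,0.1,0,0],[0,0,0.08,0,0],[0,0,0,0,0]]'; python3 -m creep '[[0,0,0.03,0,0],[0,0,0.03,0,0],[0,0,0.03,0,0]]';python3 -m creep '[[0,0,0.03,0,0],[0,0,0,0,0]]';python3 w.py 2
```

```text
clock: 7.72
position: [0.5562, 0.0861, 0.0688]
ee_rot: [3.133, -0.218, -0.001]
force: [0.0, -0.9, 0.4]
width: 0.005
gripper_force: 0.0
clock: 8.1
position: [0.5566, 0.0869, 0.0657]
ee_rot: [3.134, -0.217, 0.0]
force: [0.3, -0.1, 0.2]
width: 0.003
gripper_force: 0.0
clock: 8.35
position: [0.5565, 0.087, 0.0644]
ee_rot: [3.134, -0.216, -0.0]
force: [0.3, -0.1, -0.3]
width: 0.006
gripper_force: 0.0
t 8.35 pos [0.5565 0.087  0.0644] yaw -7.9 F [ 0.33 -0.12 -0.27] w 0.006287663432592274
units to key 2 [-0.006 -0.012 -0.065]
```

There is no contact at 0.0644, so key 2 is low. I'll feel for its top, then tap key 1 to rule it out.

```bash
python3 -m creep '[[0,0,0.03,0,0],[0,0,0.03,0,0],[0,0,0.02,0,0]]';python3 -m creep '[[0,0,0.02,0,0],[0,0,0,0,0]]'
python3 -m creep '[[0,0,-0.2,0,0],[0,0,-0.2,0,0],[0,-0.4,0,0,0],[0,-0.4,0,0,0],[0,-0.4,0,0,0],[0,0,0.1,0,0],[0,0,0.08,0,0],[0,0,0,0,0]]'; python3 -m creep '[[0,0,0.03,0,0],[0,0,0.03,0,0],[0,0,0.03,0,0]]';python3 -m creep '[[0,0,0.02,0,0],[0,0,0,0,0]]';python3 w.py 1
```

```text
clock: 8.72
position: [0.5567, 0.087, 0.0614]
ee_rot: [-3.134, 0.216, -0.0]
force: [-1.6, 0.8, 4.3]
width: 0.008
gripper_force: 2.2
clock: 8.98
position: [0.5566, 0.087, 0.0606]
ee_rot: [3.134, -0.216, 0.0]
force: [-0.5, 0.1, 2.9]
width: 0.009
gripper_force: 1.4
clock: 9.98
position: [0.5628, 0.1336, 0.0687]
ee_rot: [3.133, -0.218, -0.001]
force: [-0.7, -0.2, -0.1]
width: 0.006
gripper_force: 0.0
clock: 10.35
position: [0.5633, 0.1342, 0.0658]
ee_rot: [3.134, -0.217, 0.0]
force: [-0.4, -1.7, 1.4]
width: 0.005
gripper_force: 0.6
clock: 10.6
position: [0.5632, 0.1344, 0.0649]
ee_rot: [3.134, -0.216, 0.0]
force: [0.7, -0.8, 1.1]
width: 0.005
gripper_force: 0.7
t 10.6 pos [0.5632 0.1344 0.0649] yaw -7.9 F [ 0.68 -0.79  1.13] w 0.004614247452028393
units to key 1 [-0.008 -0.013 -0.052]
```

Key 1 is up, so key 2 is the latched one. I'll press it now.

```bash
python3 -m creep '[[0,0,-0.15,0,0],[0,0,-0.15,0,0],[0,0.4,0,0,0],[0,0.4,0,0,0],[0,0.4,0,0,0],[0,0,0.15,0,0],[0,0,0.1,0,0],[0,0,0.03,0,0],[0,0,0.03,0,0]]'; python3 -m creep '[[0,0,0.03,0,0],[0,0,0.03,0,0],[0,0,0.03,0,0],[0,0,0.03,0,0],[0,0,0.03,0,0],[0,0,0,0,0]]';python3 -m creep '[[0,0,0.025,0,0],[0,0,0.025,0,0],[0,0,0,0,0]]'
```

```text
clock: 11.72
position: [0.5565, 0.0877, 0.0643]
ee_rot: [-3.134, 0.215, 0.0]
force: [0.2, 0.5, -0.2]
width: 0.004
gripper_force: 0.0
clock: 12.48
position: [0.5566, 0.0872, 0.0587]
ee_rot: [-3.134, 0.216, -0.0]
force: [-1.6, 1.7, 3.3]
width: 0.005
gripper_force: 1.9
clock: 12.85
position: [0.5566, 0.0872, 0.0565]
ee_rot: [-3.134, 0.216, -0.0]
force: [-1.3, 0.4, 3.9]
width: 0.006
gripper_force: 1.8
```

```bash
python3 -m creep '[[0,0,0.025,0,0],[0,0,0,0,0]]';python3 -m creep '[[0,0,0.02,0,0],[0,0,0,0,0]]'
```

```text
clock: 13.1
position: [0.5566, 0.0872, 0.0558]
ee_rot: [-3.134, 0.216, -0.0]
force: [-1.2, 1.6, 8.2]
width: 0.008
gripper_force: 3.5
clock: 13.35
position: [0.5568, 0.0872, 0.0556]
ee_rot: [-3.134, 0.216, -0.001]
force: [-4.6, -0.0, 13.9]
width: 0.005
gripper_force: 7.1
```

The force rose sharply, so the key is at its bottom. I'll rise slowly and check that it follows the finger, then back well off and look.

```bash
python3 -m creep '[[0,0,-0.05,0,0],[0,0,-0.05,0,0],[0,0,-0.05,0,0],[0,0,-0.05,0,0],[0,0,-0.05,0,0],[0,0,0,0,0]]';python3 -m creep '[[0,0,-0.1,0,0],[0,0,-0.4,0,0],[0,0,-0.9,0,0],[0,0,-0.9,0,0],[-0.9,0,-0.9,0,0],[-0.9,0,-0.9,0,0],[-0.9,0,-0.5,0,0],[-0.9,0,0,0,0],[0,0,0,0,0]]'
python3 - <<'E'
from cell import vision
import cv2
d=vision.get_image("scene")["pixels"]; x0,y0,x1,y1=(225,140,410,270)
cv2.imwrite("pics/after.png",cv2.resize(d[y0:y1,x0:x1],None,fx=4,fy=4,interpolation=cv2.INTER_CUBIC))
E
```

```text
clock: 14.1
position: [0.5566, 0.0869, 0.0648]
ee_rot: [3.134, -0.217, 0.0]
force: [0.2, 1.3, 1.6]
width: 0.011
gripper_force: 0.7
clock: 15.22
position: [0.4119, 0.107, 0.25]
ee_rot: [3.134, -0.214, 0.002]
force: [-0.4, -0.3, 0.6]
width: 0.0
gripper_force: 0.0
```

View pics/after.png

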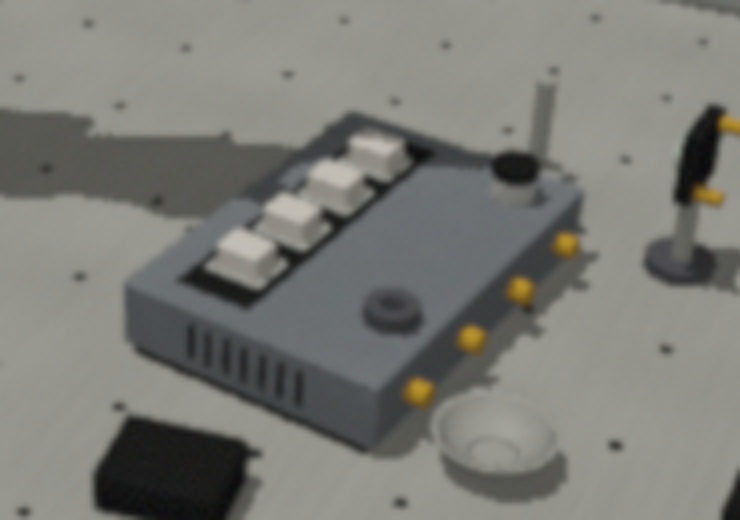

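In the crop, all four keys are now level and evenly spaced, at about (247,247), (293,213), (337,180) and (377,149). The jar, collar, post, case and dish are undisturbed, and the arm is clear. The finger still felt 1.6 N at z = 0.0648 on the way up, so the key followed it.

```bash
python3 -c "from cell import sign_off; print(sign_off())"
```

```text
the job is handed in; nothing more can be done
None
```

Key 2 was the latched one: I tapped all four keys, pressed key 2 to the bottom until it released, saw it back level with the others with nothing else disturbed, and handed the job in.

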